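Prove the pull gauge for a graded key, then issue the key

ROBOT

A 6-joint arm with a two-finger parallel gripper is mounted at the origin on the work surface. World frame = base frame: x ahead of the robot, y to its left, z up, the work surface at z = 0. Lengths are in m, angles in degrees, forces in N, time in s.
With the tool pointing down it reaches from about 0.375 to 0.75 m from the base axis. Payload 9 kg.
Tool frame: the origin (TCP) lies where the fingers leave the gripper's body, on its centre line; the fingertips stand 73 mm ahead of it and the grasp point (between the pads) lies 54 mm ahead of it (robot.tip_reach is the distance from the TCP to the fingertips, in m); z points along the fingers, y is the direction in which the jaws open and shut (so a half turn about z gives the same grasp; the last joint's range is limited). The gripper opens to 85 mm and grips with 20 to 120 N. Pads are 22 mm wide; open, the fingers measure 114 mm over their backs; the gripper's body (76 mm by 85 mm) begins 54 mm behind the grasp point. The pads swing forward as they close: fully open they stand 13 mm farther back than shut.
Start: joints at [-82.718, 5.964, 5.575, 89.605, 0, 77.527], TCP at [0.203, -0.565, 0.304] pointing down, gripper open.
Joint ranges: [-171.21, 171.21], [-48.23, 106.86], [-62.78, 66.21], [-105.2, 120.99], [-86.42, 89.51], [-180, 180]. Speed limits (degrees/s): [127.2, 127.2, 147.25, 180, 180, 180].

INTERFACE

Orientations are given as [roll, pitch, yaw] about the fixed x, y, z axes, in that order (R = Rz(yaw) Ry(pitch) Rx(roll)).
In Python, from plant import robot gives the robot as it stands. Calls block until the motion is done:
- robot.move_pose(position, orientation): joint-space move of the TCP to a pose.
- robot.line_to(position, vel=0.15, rotation=None, guard=None): straight line of the TCP; rotation=None keeps the orientation; vel is the mean speed in m/s. With guard (N) it stops when the force on the tool has changed by that much, and returns True; else False.
- robot.goto_joints(angles): joint-space move.
- robot.set_gripper(opening): finger opening in m; the grip force is fixed at half the most; returns when the fingers have stopped.
- robot.pause(seconds).
- robot.ik(position, orientation): joint angles nearest the present ones, or None.
- robot.observe(): the state.
- robot.grab_frame(name): name is "scene" or "top" or "wrist"; returns the picture (384x512x3 uint8, blue, green, red); there is no depth.
- robot.get_calibration(name): a dict with "vertical_fov" (degrees; the focal length in pixels is half the picture's height over the tangent of half this angle, whatever the lens; pixels are square), "cx", "cy" (the principal point, pixels), "rvec" (rotation vector, rad) and "tvec" (3), from world to camera coordinates, as OpenCV has them. Camera axes: x right, y down, z forward; pixel columns grow to the right and rows downward; lengths in m; the calibration is good to about 2 mm. The wrist camera is an equidistant fisheye: a pixel r from the principal point sees the ray r / f radians off the axis. A picture is of the moment at which its call begins: read the wrist's pose just before it. get_calibration takes no time and is no camera call; for the wrist camera it gives the pose at the moment of the call.
A pose or a line that the arm cannot do raises robot.IKError and nothing moves.
- robot.job_done(): hands the job in, once; it reports no verdict.
The state is a dict: "time": time; "q": joint angles; "qvel": joint speeds; "joint_torque": joint torques, N m; "tool_pos": TCP position; "tcp_rot": TCP orientation; "ft_force": force on the tool from outside, world axes, zero at the start; "torque": the same for the moment, N m; "gripper_width": finger opening in m.
Only numpy, scipy, OpenCV 4.12 (cv2) and the standard library are available. Lean on these libraries where they do the work, as an engineer would, in place of code of your own. Each camera call takes 0.05 s, during which the arm holds its last target.

TASK

Move the loose cover plate of the spares box aside, flat, to see which coloured pocket holds the brass key. With the key still in its pocket, pull the spring gauge's slide out until its pointer is on the line of that pocket's colour, without overshooting it, hold it there for a good second, then ease it fully home without letting it snap back. Then lift the key out and lay it in the steel tray, leaving the two plugs in their pockets and everything else on the bench where it is.

Things in the scene. Friction and masses are not known exactly. Their poses are not given: they have to be found in the camera images.
- slide (a joint): pull of the gauge's slide in m along the gauge's -x: 0 home, 0.09 at the stop. Lines on the fixed scale: blue at 0.030, yellow at 0.050, red at 0.070. The spring always pulls home: 2.5 N at home, 1 N more per 10 mm, with a damper (20 N per m/s). Let go far out, it runs home faster than 0.22 m/s: that is snapping back; easing it at 0.1 m/s is fine.
- slide_grip (a point): middle of the slide's black upright grip post, 66 mm above the bench; the post is round, 18 mm in diameter, from 39 to 85 mm above the bench. It stands on a steel carriage 30 x 40 mm, 19 to 39 mm high, with a thin black pointer across its middle that reads on the scale. Axes as the gauge's.
- gauge: sprung pull gauge, fixed; origin on the bench, the home grip post at x = +50 mm. Base 110 mm wide (y), 12 mm high, x -65 to +170 mm; the slide pulls to -x. A column at x +110 to +160 carries a head 100 mm wide that overhangs: x +68 to +162, 135 to 190 mm above the bench. An upright gripper at the home post hits the head: lean its body to -x, about 30 degrees, fingers closing roughly along y.
- box: grey spares box, fixed, 110 (x) x 246 (y) x 36 mm, origin under its centre. Three pockets in a row along its -y half, a flat apron 28 mm high on its +y half. The cover lies on side rails 28 mm high between 36 mm lips and can slide along y from over the pockets (its centre at y = -60 mm) to over the apron (y = +60 mm).
- pocket_blue (a point): centre of the floor of the blue pocket (floor 6 mm above the bench); pockets are 84 mm (x) by 36 mm (y), walls to 28 mm above the bench at their x sides, ridges only 4 mm high between pockets. Axes as the box's.
- pocket_yellow (a point): as above, the yellow (middle) pocket
- pocket_red (a point): as above, the red pocket, nearest the apron
- cover: loose aluminium cover plate, 96 (x) x 112 (y) x 4 mm, 0.25 kg, with a black rib on its middle, 40 mm long (x), 12 mm wide (y), rising 30 mm above the plate's underside; origin at the centre of the underside. It starts over the three pockets and hides them.
- key: brass key, a block 14 (x) x 24 (y) x 18 (z) mm, about 50 g; origin at the centre of its underside. It starts in one of the three pockets, under the cover, its y roughly along the box's y.
- plug_a: black plug, 22 mm diameter, 12 mm tall, in another pocket
- plug_b: white plug, 22 mm diameter, 12 mm tall, in the remaining pocket
- tray: open steel tray, fixed to the bench, 100 (x) x 90 (y) x 22 mm, walls and floor 4 mm; origin under its centre
- can: green-labelled can, 54 mm diameter, 160 mm tall, stands on the bench between the gauge and the box; origin at the centre of its underside
- bottle: bottle with orange cap, 50 mm diameter, 170 mm tall, stands behind the spares box; origin at the centre of its underside
- mug: blue mug, 76 mm diameter, 85 mm tall, stands in front of the spares box; its handle reaches about 30 mm out; origin at the centre of its underside
- jar: jar with steel lid, 60 mm diameter, 70 mm tall, stands close beside the gauge on its -y side; origin at the centre of its underside
- screwdriver: screwdriver, 190 mm long, lies on the bench beside the gauge on its +y side; origin at the middle of its length
- wrench: steel wrench, 170 mm long, lies on the bench near the robot; origin at the middle of its length
- hammer: hammer, 280 mm long, lies on the bench at the robot's right; origin at the middle of its length
Mind the look-alikes: they are no part of the job. Leave any green look-alike of the cover alone. What is shaped like the tray but brown is not meant.

How it is judged:
By the outcome, as a careful person would: the job done as asked, in the order asked, and still so for the second after the job is handed in, with the robot touching nothing.
It also fails if it takes over 72 s, if anything falls off the work surface, if the arm or the gripper's body presses on something with over 40 N, if the wrist force passes 120 N, or if a joint passes its speed limit or range.

## Working session

There is one attempt and no reset: what is moved stays moved. The work goes in short steps, each a Python script; the robot and the scene stay as the last script left them, time stands still between calls to the robot, and variables do not carry over. Pictures are saved under pics/ and viewed, and the job is handed in when it is done.

```bash
ls; mkdir -p pics; python3 - <<'E'
from plant import robot
import cv2
for n in ("scene","top","wrist"):
    f=robot.grab_frame(n); cv2.imwrite(f"pics/{n}0.png",f)
    c=robot.get_calibration(n); print(n,c)
print(robot.observe())
E
```

```text
pics
scene {'vertical_fov': 51.442317784787235, 'cx': 251.34447679510262, 'cy': 195.0387955063977, 'rvec': array([ 0.75580082,  2.66000462, -1.05966316]), 'tvec': array([ 0.50841602, -0.12351943,  1.21253686])}
top {'vertical_fov': 48.42548845799743, 'cx': 255.10052182920995, 'cy': 193.3049653390216, 'rvec': array([ 2.20984779, -2.19597121,  0.02448368]), 'tvec': array([-0.0863254 ,  0.53107141,  1.12872225])}
wrist {'vertical_fov': 65.70646984690485, 'cx': 260.83614513073127, 'cy': 194.87666589941813, 'rvec': array([-2.33621377,  1.64206706,  0.27770154]), 'tvec': array([-0.59927121, -0.04298187,  0.37974287])}
{'time': 0.15, 'q': array([-8.27164384e+01,  5.99187834e+00,  5.54024559e+00,  8.96048471e+01,
        4.51443744e-04,  7.75281194e+01]), 'qvel': array([-0.00073026, -0.06021024,  0.14893125, -0.07714272,  0.10868477,
        0.04566942]), 'joint_torque': array([ 7.69516992e-04, -5.57358170e+01,  5.04005885e+01,  1.28278698e-02,
       -3.86162492e-04, -9.04777266e-07]), 'tool_pos': array([ 0.20280676, -0.564509  ,  0.30331783]), 'tcp_rot': array([-1.79944950e+02, -1.26382115e-02,  1.97554359e+01]), 'ft_force': array([-0.12636694, -0.25260437,  0.53384906]), 'torque': array([-0.0002513 ,  0.01263504, -0.0387089 ]), 'gripper_width': 0.08566267632913051}
```

View pics/scene0.png

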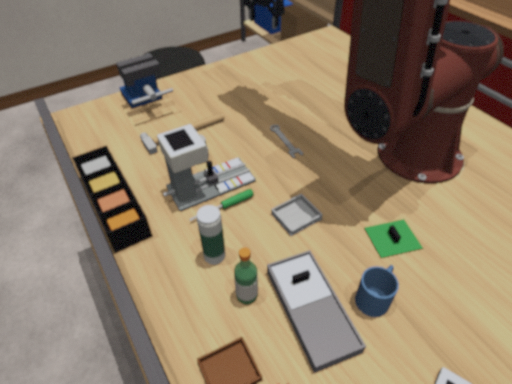

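View pics/top0.png

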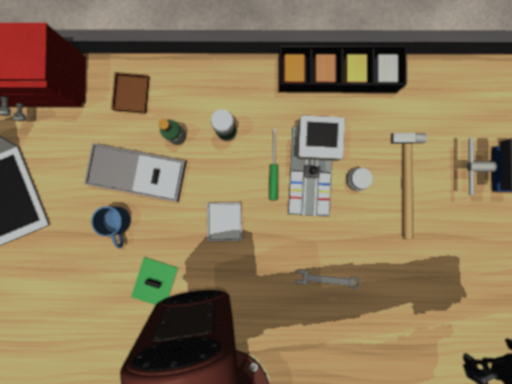

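Top view: the box is at about (136,173) with its aluminium cover on the right half and rib at (155,176). The green look-alike is at (155,282), the steel tray at (225,220), the brown look-alike tray at (131,92), the gauge at (312,170) and the jar at (360,179). The next step is enlarged crops to confirm these and measure them.

```bash
python3 - <<'E'
import cv2
f=cv2.imread("pics/top0.png")
cv2.imwrite("pics/crop_a.png",cv2.resize(f[100:260,70:255],None,fx=4,fy=3.7,interpolation=cv2.INTER_CUBIC)[:600,:800])
cv2.imwrite("pics/crop_b.png",cv2.resize(f[100:230,255:385],None,fx=4.5,fy=4.5,interpolation=cv2.INTER_CUBIC))
E
```

```text
(no output)
```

View pics/crop_a.png

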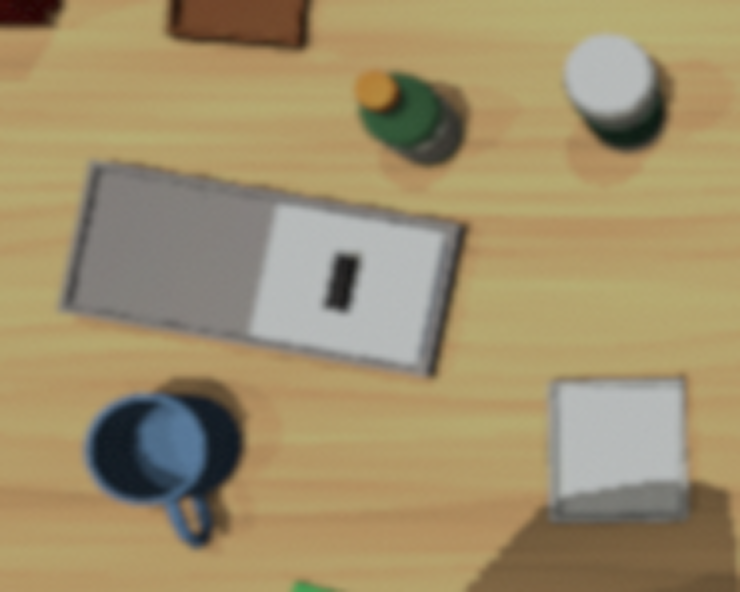

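View pics/crop_b.png

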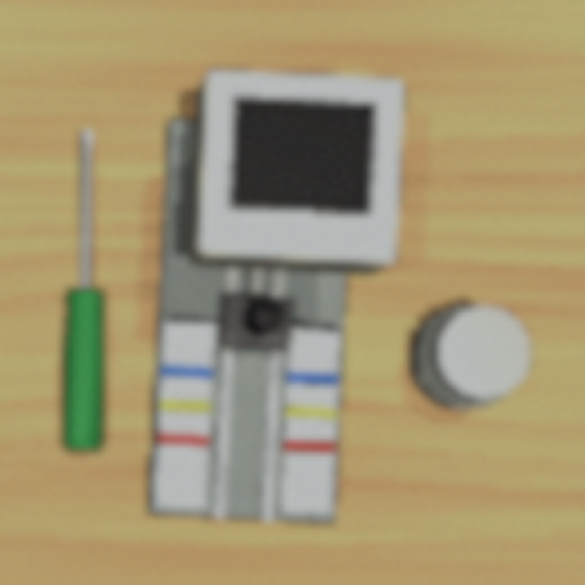

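```bash
cat > h.py <<'E'
import cv2, numpy as np
from scipy.spatial.transform import Rotation as R
def cam(c):
    Rm=cv2.Rodrigues(np.array(c["rvec"]))[0]; t=np.array(c["tvec"]).ravel()
    return Rm,t,192/np.tan(np.radians(c["vertical_fov"]/2)),c["cx"],c["cy"]
def ray(c,px,fish=False):
    Rm,t,f,cx,cy=cam(c); px=np.atleast_2d(px).astype(float)
    d=(px-[cx,cy])/f
    if fish:
        r=np.linalg.norm(d,axis=1,keepdims=True)+1e-9
        d=np.hstack([d/r*np.sin(r),np.cos(r)])
    else: d=np.hstack([d,np.ones((len(d),1))])
    return -Rm.T@t,(d@Rm)
def onplane(c,px,z,fish=False):
    o,d=ray(c,px,fish); s=(z-o[2])/d[:,2]
    return o+d*s[:,None]
def proj(c,p,fish=False):
    Rm,t,f,cx,cy=cam(c); p=np.atleast_2d(p)@Rm.T+t
    if fish:
        r=np.hypot(p[:,0],p[:,1]); th=np.arctan2(r,p[:,2]); return p[:,:2]/r[:,None]*th[:,None]*f+[cx,cy]
    return p[:,:2]/p[:,2:]*f+[cx,cy]
E
python3 - <<'E'
from plant import robot
from h import *
c=robot.get_calibration("top"); f=cv2.imread("pics/top0.png"); hsv=cv2.cvtColor(f,cv2.COLOR_BGR2HSV)
np.set_printoptions(precision=4,suppress=True)
def rect(m,x0,y0,x1,y1,z,name):
    M=np.zeros(m.shape,np.uint8); M[y0:y1,x0:x1]=m[y0:y1,x0:x1]
    M=cv2.morphologyEx(M,cv2.MORPH_CLOSE,np.ones((3,3),np.uint8))
    k=max(cv2.findContours(M,0,1)[0],key=cv2.contourArea)
    w=onplane(c,k[:,0,:],z)[:,:2]
    r=cv2.minAreaRect((w*1000).astype(np.float32)); print(name,cv2.contourArea(k),r); return k
H,S,V=[hsv[...,i] for i in range(3)]
low=((S<60)*255).astype(np.uint8)
rect(low,75,135,195,208,.036,"box")
rect(((S<60)&(V>185))*255,75,135,195,208,.032,"cover")
rect((V<90)*255,145,160,168,192,.058,"rib")
rect(low,203,197,247,244,.022,"tray")
gray=low
rect(low,284,180,335,220,.012,"gauge base")
for n,h0,h1 in(("blue",100,130),("yellow",22,40),("red",0,8)):
  for x0,x1 in((289,304),(316,331)):
    m=((H>=h0)&(H<=h1)&(S>80))
    if n=="red": m|=(H>172)&(S>80)
    ys,xs=np.where(m[175:205,x0:x1]); w=onplane(c,[[xs.mean()+x0,ys.mean()+175]],.012)
    print(n,len(xs),xs.mean()+x0,ys.mean()+175,w)
rect((V<60)*255,305,160,322,178,.085,"post")
E
```

```text
box 3842.0 ((584.2467651367188, 230.796630859375), (247.87692260742188, 109.69226837158203), 79.57887268066406)
cover 1192.5 ((574.0927734375, 175.20379638671875), (101.29829406738281, 86.4076919555664), 79.50562286376953)
rib 56.0 ((573.0780639648438, 171.64825439453125), (13.046717643737793, 36.03463363647461), 79.42816925048828)
tray 1268.0 ((458.04217529296875, -1.8854026794433594), (99.58822631835938, 89.36170196533203), 0.423056960105896)
gauge base 1360.5 ((521.4613037109375, -225.78695678710938), (92.88866424560547, 111.06578826904297), 0.07008183747529984)
blue 16 296.9375 182.3125 [[ 0.5613 -0.1937  0.012 ]]
blue 21 323.76190476190476 183.52380952380952 [[ 0.5585 -0.2648  0.012 ]]
yellow 19 295.2631578947368 189.5263157894737 [[ 0.5421 -0.1894  0.012 ]]
yellow 15 325.06666666666666 191.26666666666665 [[ 0.538  -0.2683  0.012 ]]
red 15 295.93333333333334 197.26666666666665 [[ 0.5216 -0.1912  0.012 ]]
red 22 323.5 198.54545454545456 [[ 0.5187 -0.2641  0.012 ]]
post 50.0 ((588.0556640625, -226.85369873046875), (19.915029525756836, 19.834373474121094), 0.1533210277557373)
```

```bash
python3 - <<'E'
from plant import robot
from h import *
np.set_printoptions(precision=4,suppress=True)
c=robot.get_calibration("top")
for n,p,z in(("mug",(107,221),.085),("bottle",(165,125),.17),("can",(222,121),.16),("jar",(363,178),.07),("key handle mug tip",(120,246),.05)): print(n,onplane(c,[p],z))
b=np.array([.584,.231]);yaw=-10.4
y=np.array([np.sin(np.radians(10.4)),np.cos(np.radians(10.4))])
rib=b-.06*y; print("rib",rib,"end",b+.06*y)
for p,z in((rib,.22),(rib,.108),(b+.06*y,.108)): print(robot.ik([*p,z],[180,0,yaw]))
# gauge lean: Ry? tool z=(sin30,0,-cos30), tool y along -y
g=np.radians(-2.4)
for lean in(30,35):
  for half in(0,1):
    z=np.array([np.sin(np.radians(lean)),0,-np.cos(np.radians(lean))]); yy=np.array([0,1.-2*half,0]); x=np.cross(yy,z)
    M=R.from_euler('z',-2.4,degrees=True)*R.from_matrix(np.c_[x,yy,z]); e=M.as_euler('xyz',degrees=True)
    gp=np.array([.588,-.2268,.066]); print(lean,half,e,robot.ik(gp-.054*M.as_matrix()[:,2],e),robot.ik(gp+[-.07*1,0,0]-.054*M.as_matrix()[:,2],e))
E
```

```text
mug [[0.4583 0.2835 0.085 ]]
bottle [[0.6823 0.1236 0.17  ]]
can [[ 0.6942 -0.0063  0.16  ]]
jar [[ 0.5699 -0.3543  0.07  ]]
key handle mug tip [[0.3933 0.2615 0.05  ]]
rib [0.5732 0.172 ] end [0.5948 0.29  ]
[   4.1947    5.6994   -3.421    80.8796    0.     -165.4053]
[   4.1947    9.0694  -11.6055   69.3251    0.     -165.4053]
[  14.6981   19.7074    0.7013   70.994     0.     -154.9019]
30 0 [180.   30.  177.6] [-41.4546 -17.0364 -40.7231  42.1648  18.3626 -35.0942] [-47.7403 -29.9529 -50.1434  47.7214  20.8331 -41.2305]
30 1 [180.  -30.   -2.4] [-41.4546 -17.0364 -40.7231  42.1648  18.3626 144.9058] [-47.7403 -29.9529 -50.1434  47.7214  20.8331 138.7695]
35 0 [180.   35.  177.6] [-43.0903 -21.5429 -46.1803  37.3974  21.9597 -35.1586] [-49.8788 -35.3246 -55.4563  44.5427  25.0078 -41.7739]
35 1 [180.  -35.   -2.4] [-43.0903 -21.5429 -46.1803  37.3974  21.9597 144.8414] [-49.8788 -35.3246 -55.4563  44.5427  25.0078 138.2261]
```

```bash
python3 - <<'E'
from plant import robot
from h import *
np.set_printoptions(precision=4,suppress=True)
robot.move_pose([.573,.172,.30],[180,0,-10.4])
robot.set_gripper(.04)
robot.line_to([.573,.172,.22],vel=.2)
c=robot.get_calibration("wrist"); f=robot.grab_frame("wrist"); cv2.imwrite("pics/w1.png",f)
print(proj(c,[[.573,.172,.058]],True)); o=robot.observe(); print(o["time"],o["tool_pos"],o["tcp_rot"],o["gripper_width"])
np.save("w1.npy",c,allow_pickle=True)
E
```

```text
[[260.9394 199.1093]]
4.7833 [0.5736 0.1721 0.2218] [-179.9703   -0.1136  -10.3979] 0.04004667691184839
```

View pics/w1.png

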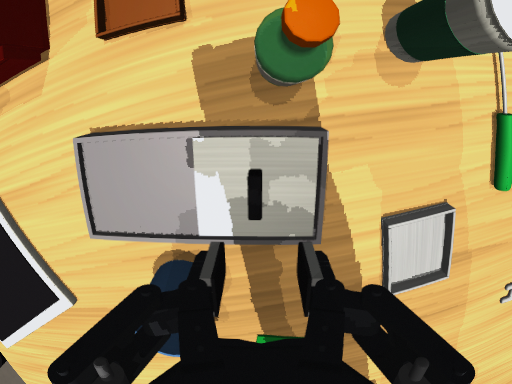

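The wrist view shows the cover with its black rib at about (255,194), over the right half of the box. I'll measure the rib in this picture.

```bash
python3 - <<'E'
from h import *
np.set_printoptions(precision=4,suppress=True)
c=np.load("w1.npy",allow_pickle=True).item(); f=cv2.imread("pics/w1.png")
m=np.zeros(f.shape[:2],np.uint8); m[160:228,235:280]=(f.max(2)[160:228,235:280]<50)*255
k=max(cv2.findContours(m,0,1)[0],key=cv2.contourArea); print(cv2.boundingRect(k))
for z in(.058,.045): print(cv2.minAreaRect((onplane(c,k[:,0],z,True)[:,:2]*1000).astype(np.float32)))
o,_=ray(c,[[0,0]],True); print("cam",o)
# box rim corners
print(onplane(c,[[76,138],[327,129],[321,242],[92,237]],.036,True), onplane(c,[[76,138],[327,129],[321,242],[92,237]],.036,True).mean(0))
E
```

```text
(248, 170, 14, 50)
((577.3485717773438, 176.6741943359375), (10.860651016235352, 42.93931198120117), 79.64486694335938)
((572.951904296875, 177.77101135253906), (11.469268798828125, 45.345611572265625), 79.6448745727539)
cam [0.6558 0.1571 0.29  ]
[[0.6599 0.3405 0.036 ]
 [0.6183 0.1055 0.036 ]
 [0.5105 0.1236 0.036 ]
 [0.5546 0.3614 0.036 ]] [0.5858 0.2328 0.036 ]
```

```bash
python3 - <<'E'
from plant import robot
from h import *
np.set_printoptions(precision=4,suppress=True)
robot.line_to([.575,.1745,.13],vel=.12)
print(robot.line_to([.575,.1745,.109],vel=.04,guard=5))
robot.set_gripper(0.0)
o=robot.observe(); print(o["time"],o["tool_pos"],o["gripper_width"],o["ft_force"])
cv2.imwrite("pics/w2.png",robot.grab_frame("wrist"))
E
```

```text
False
6.725 [0.5753 0.1746 0.1096] 0.010807479173059888 [0.4747 0.6773 3.5942]
```

View pics/w2.png

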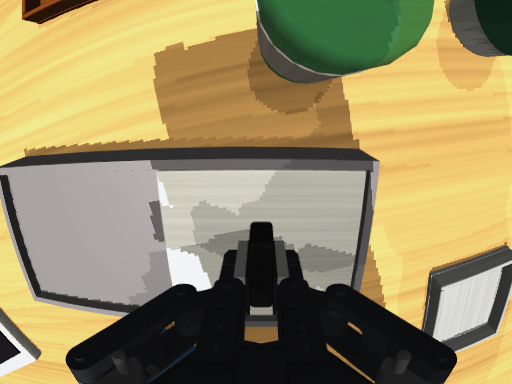

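The fingers hold the rib (10.8 mm opening). Next I slide the cover along the box's +y.

```bash
python3 - <<'E'
from plant import robot
from h import *
np.set_printoptions(precision=4,suppress=True)
o=robot.observe(); p=np.array(o["tool_pos"]); a=np.radians(10.4)
d=np.array([np.sin(a),np.cos(a),0])
print(robot.line_to(p+[0,0,.0005]+d*.117,vel=.09,guard=20))
o=robot.observe(); print(o["time"],np.array(o["tool_pos"])-p,o["gripper_width"],o["ft_force"])
robot.set_gripper(.04)
robot.line_to(np.array(o["tool_pos"])+[0,0,.05],vel=.2)
pos=np.array(o["tool_pos"])
robot.line_to([pos[0],pos[1],.20]-d*.09,vel=.25)
c=robot.get_calibration("wrist"); np.save("w3.npy",c,allow_pickle=True)
cv2.imwrite("pics/w3.png",robot.grab_frame("wrist")); print(robot.observe()["time"])
cv2.imwrite("pics/t3.png",robot.grab_frame("top"))
E
```

```text
False
8.225 [0.0209 0.1148 0.0001] 0.010687084159512276 [ 0.2437 -0.3438 -2.4505]
9.6083
```

View pics/w3.png

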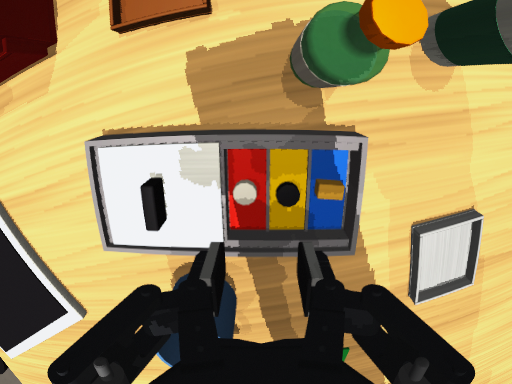

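The cover now lies flat over the apron. The pockets show the white plug in red (245,193), the black plug in yellow (288,194), and a brass block in blue (331,190). An enlarged crop should confirm the key.

```bash
python3 - <<'E'
from h import *
np.set_printoptions(precision=4,suppress=True)
f=cv2.imread("pics/w3.png"); cv2.imwrite("pics/w3c.png",cv2.resize(f[120:260,210:380],None,fx=4,fy=4,interpolation=cv2.INTER_CUBIC))
c=np.load("w3.npy",allow_pickle=True).item()
hsv=cv2.cvtColor(f,cv2.COLOR_BGR2HSV)
print(hsv[190,330],hsv[160,288])
m=np.zeros(f.shape[:2],np.uint8); s=hsv[145:232,308:350]; m[145:232,308:350]=((s[...,0]>10)&(s[...,0]<25)&(s[...,1]>80)&(s[...,2]>50))*255
k=max(cv2.findContours(m,0,1)[0],key=cv2.contourArea); print(cv2.boundingRect(k),cv2.contourArea(k))
print(cv2.minAreaRect((onplane(c,k[:,0],.024,True)[:,:2]*1000).astype(np.float32)))
E
```

```text
[ 19 204 164] [ 23 255 189]
(315, 179, 30, 21) 481.0
((573.068359375, 140.42515563964844), (26.572633743286133, 17.570131301879883), 75.2642822265625)
```

View pics/w3c.png

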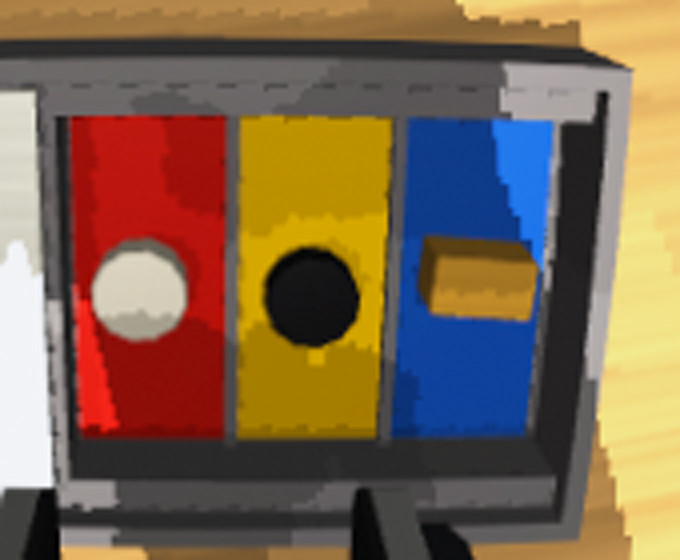

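The key is in the blue pocket, so the target line is blue at 30 mm. Next I go to the gauge with the body leaning to -x and the camera on the -x side, then look again.

```bash
cat >> h.py <<'E'
def lean(deg,gyaw):
    a=np.radians(deg); z=np.array([np.sin(a),0,-np.cos(a)]); y=np.array([0,1.,0])
    M=R.from_euler('z',gyaw,degrees=True)*R.from_matrix(np.c_[np.cross(y,z),y,z])
    return M.as_euler('xyz',degrees=True),M.as_matrix()[:,2]
E
python3 - <<'E'
from plant import robot
from h import *
np.set_printoptions(precision=4,suppress=True)
p=np.array(robot.observe()["tool_pos"])
robot.line_to([p[0]-.03,p[1]-.02,.29],vel=.25)
e,z=lean(30,-2.4); gp=np.array([.589,-.227,.068])
a=gp-.154*z
robot.move_pose(a+[-.02,0,.06],e)
robot.set_gripper(.045)
robot.line_to(a,vel=.2)
robot.pause(.1)
c=robot.get_calibration("wrist"); np.save("w4.npy",c,allow_pickle=True)
cv2.imwrite("pics/w4.png",robot.grab_frame("wrist"))
cv2.imwrite("pics/s4.png",robot.grab_frame("scene"))
o=robot.observe();print(o["time"],o["tool_pos"],o["tcp_rot"],o["q"]); print(a,e)
for q in ([.589,-.227,.085],[.589,-.227,.066]): print(proj(c,[q],True))
E
```

```text
12.9583 [ 0.5124 -0.2244  0.2033] [-179.8816   30.1089  177.6518] [-45.5228 -30.1139 -40.7968  56.3144  19.9823 -39.0369]
[ 0.5121 -0.2238  0.2014] [180.   30.  177.6]
[[261.2293 218.8442]]
[[261.2615 199.9412]]
```

View pics/w4.png

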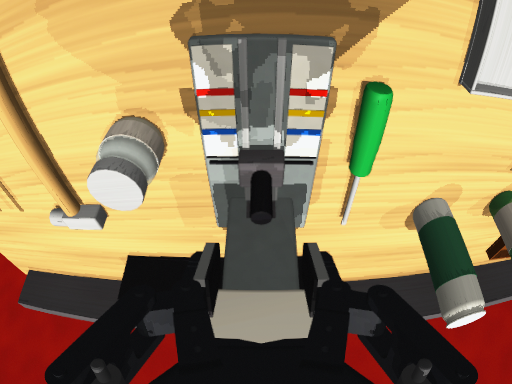

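The wrist view shows the post at (261,200), the pointer at row about 160, blue line about 132, yellow about 113 and red about 93. I'll measure these and fix the gauge axis and the pointer's height.

```bash
cat >> h.py <<'E'
def gauge_rows(f):
    """pixel points on pointer and lines, both sides"""
    hsv=cv2.cvtColor(f,cv2.COLOR_BGR2HSV); return hsv
E
python3 - <<'E'
from h import *
np.set_printoptions(precision=4,suppress=True)
f=cv2.imread("pics/w4.png"); c=np.load("w4.npy",allow_pickle=True).item(); hsv=cv2.cvtColor(f,cv2.COLOR_BGR2HSV);H,S,V=hsv[...,0].astype(int),hsv[...,1],hsv[...,2]
win=np.zeros(V.shape,bool); win[80:170,196:340]=1
def ln(m,name,z):
    out=[]
    for lo,hi in((196,238),(284,335)):
        M=m&win; M[:,:lo]=0; M[:,hi:]=0; ys,xs=np.where(M)
        out.append((xs.mean(),ys.mean())); 
    w=onplane(c,out,z,True); print(name,np.array(out).round(1).tolist(),w.tolist(),"yaw",np.degrees(np.arctan2(-(w[1]-w[0])[0],(w[1]-w[0])[1])),w.mean(0)); return w.mean(0)
b=ln((S>100)&(H>100)&(H<130),"blue",.012)
y=ln((S>100)&(H>19)&(H<35)&(V>120),"yellow",.012)
r=ln((S>120)&((H<6)|(H>174)),"red",.012)
blk=(V<60); blk[:150]=0;
for z in(.012,.02,.03): p=ln(blk,"ptr",z); print(z,p-b)
cv2.imwrite("pics/w4c.png",cv2.resize(f[75:235,180:345],None,fx=3.7,fy=3.7,interpolation=cv2.INTER_CUBIC))
E
```

```text
blue [[218.4, 131.2], [303.4, 131.8]] [[0.5584945856009587, -0.26341294500244083, 0.01200000000000001], [0.5620483570636892, -0.189022027236596, 0.01200000000000001]] yaw -2.7350304533371106 [ 0.5603 -0.2262  0.012 ]
yellow [[207.0, 133.9], [322.5, 133.6]] [[0.5607618397454188, -0.2740516257822613, 0.01200000000000001], [0.5642183112604884, -0.17170543698174076, 0.01200000000000001]] yaw -1.9342780636388577 [ 0.5625 -0.2229  0.012 ]
red [[214.9, 91.6], [308.1, 92.3]] [[0.5185059035550801, -0.2609988119445706, 0.01200000000000001], [0.5220677921088085, -0.18710679615957745, 0.01200000000000001]] yaw -2.7597478542434404 [ 0.5203 -0.2241  0.012 ]
ptr [[222.4, 160.3], [298.8, 160.7]] [[0.593206384597736, -0.26433838705053736, 0.01200000000000001], [0.5966046323455505, -0.19148315149383388, 0.011999999999999983]] yaw -2.670559403261363 [ 0.5949 -0.2279  0.012 ]
0.012 [ 0.0346 -0.0017 -0.    ]
ptr [[222.4, 160.3], [298.8, 160.7]] [[0.5859521134089998, -0.2626146719731431, 0.01999999999999999], [0.5892200624105355, -0.19255291898667978, 0.019999999999999962]] yaw -2.6705594032612883 [ 0.5876 -0.2276  0.02  ]
0.02 [ 0.0273 -0.0014  0.008 ]
ptr [[222.4, 160.3], [298.8, 160.7]] [[0.5768842744230794, -0.2604600281264003, 0.03], [0.5799893499917668, -0.19389012835273717, 0.03]] yaw -2.6705594032612807 [ 0.5784 -0.2272  0.03  ]
0.03 [ 0.0182 -0.001   0.018 ]
```

View pics/w4c.png

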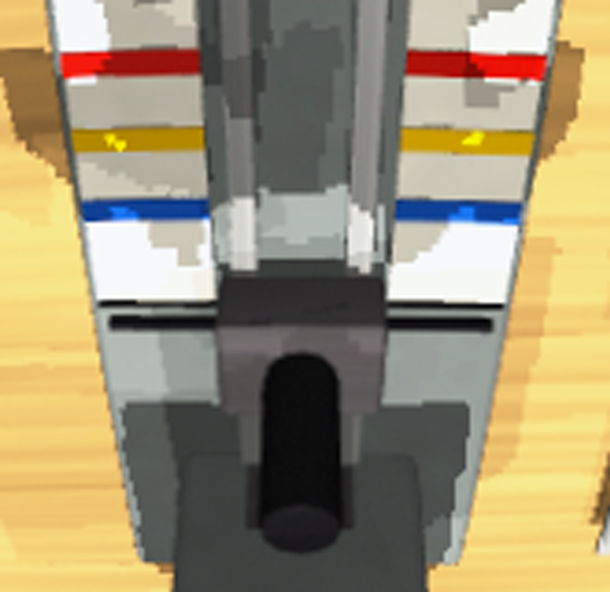

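```bash
python3 - <<'E'
from plant import robot
from h import *
np.set_printoptions(precision=4,suppress=True)
e,z=lean(30,-2.7); gp=np.array([.5898,-.2276,.066])
robot.line_to(gp-.09*z,vel=.12,rotation=e)
print(robot.line_to(gp-.054*z,vel=.05,guard=8))
robot.pause(.2)
o0=robot.observe(); print(o0["tool_pos"],gp-.054*z)
robot.set_gripper(0.0)
robot.pause(.2)
o=robot.observe();print(o["time"],o["tool_pos"],o["gripper_width"],o["ft_force"])
np.save("home.npy",o["tool_pos"])
np.save("w5.npy",robot.get_calibration("wrist"),allow_pickle=True)
cv2.imwrite("pics/w5.png",robot.grab_frame("wrist"))
E
```

```text
False
[ 0.5629 -0.2265  0.1132] [ 0.5628 -0.2263  0.1128]
15.2833 [ 0.5629 -0.2264  0.113 ] 0.016631283372467907 [-4.6352  1.1333  5.4594]
```

View pics/w5.png

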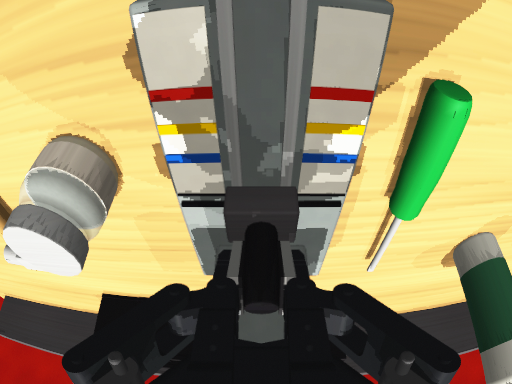

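The post is gripped (16.6 mm), with the pointer at row about 203 and the blue line at about 158. Now I pull to just short of the line and look.

```bash
cat >> h.py <<'E'
def ptr_vs_blue(f,c,zp,zl=.012):
    """x-distance (gauge) pointer minus blue on both sides, in m"""
    return None
E
python3 - <<'E'
from plant import robot
from h import *
np.set_printoptions(precision=4,suppress=True)
h=np.load("home.npy"); a=np.radians(-2.7); d=-np.array([np.cos(a),np.sin(a),0])
print(robot.line_to(h+d*.027,vel=.05)); robot.pause(.2)
o=robot.observe();print(o["time"],(np.array(o["tool_pos"])-h),(np.array(o["tool_pos"])-h)@d,o["gripper_width"],o["ft_force"])
np.save("w6.npy",robot.get_calibration("wrist"),allow_pickle=True)
f=robot.grab_frame("wrist");cv2.imwrite("pics/w6.png",f)
cv2.imwrite("pics/w6c.png",cv2.resize(f[70:270,130:390],None,fx=3,fy=3,interpolation=cv2.INTER_CUBIC))
E
```

```text
False
16.225 [-0.0267  0.0013  0.0001] 0.026741452101582512 0.016598643521155948 [ 4.5786 -0.8103 -1.1726]
```

View pics/w6c.png

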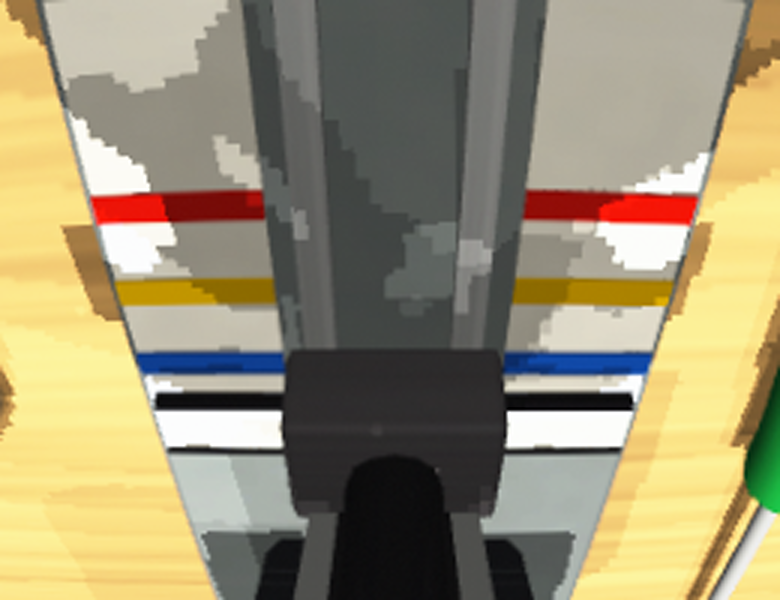

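```bash
cat > g.py <<'E'
from h import *
from scipy.optimize import brentq
def rowcentre(f,cols,r0,r1,kind):
    hsv=cv2.cvtColor(f,cv2.COLOR_BGR2HSV).astype(int); out=[]
    for x in cols:
        s=hsv[r0:r1,x]
        if kind=="blue": w=((s[:,0]>100)&(s[:,0]<130)&(s[:,1]>100)).astype(float)
        else: w=np.clip(110-s[:,2],0,None).astype(float)*(s[:,1]<120)
        if w.sum()>0: out.append((x,r0+(w*np.arange(r1-r0)).sum()/w.sum()))
    return np.array(out)
def dist(f,c,br,pr,cols,zp):
    """slide pull short of blue (m) : pointer centre minus blue line along gauge x"""
    a=np.radians(-2.7); gx=np.array([np.cos(a),np.sin(a),0])
    r=[]
    for cc in cols:
        b=onplane(c,rowcentre(f,cc,*br,"blue"),.012,True)@gx; p=onplane(c,rowcentre(f,cc,*pr,"p"),zp,True)@gx
        r.append(p.mean()-b.mean())
    return np.array(r)
E
python3 - <<'E'
from g import *
np.set_printoptions(precision=4,suppress=True)
f5=cv2.imread("pics/w5.png");c5=np.load("w5.npy",allow_pickle=True).item()
f6=cv2.imread("pics/w6.png");c6=np.load("w6.npy",allow_pickle=True).item()
C5=(range(190,215),range(307,335)); C6=(range(188,222),range(302,335))
f4=cv2.imread("pics/w4.png");c4=np.load("w4.npy",allow_pickle=True).item()
C4=(range(213,235),range(288,310))
for cc in C6: print(rowcentre(f6,cc,185,197,"blue")[::8],rowcentre(f6,cc,199,208,"p")[::8])
for cc in C5: print(rowcentre(f5,cc,150,168,"blue")[::8],rowcentre(f5,cc,199,209,"p")[::8])
for z in(.013,.015,.016,.017,.018,.019,.02): print(z,dist(f4,c4,(126,138),(160,167),C4,z),dist(f5,c5,(150,168),(199,209),C5,z),dist(f6,c6,(185,197),(199,208),C6,z))
E
```

```text
[[188.  191. ]
 [196.  191. ]
 [204.  191. ]
 [212.  190.5]
 [220.  191. ]] [[188.     203.2695]
 [196.     203.22  ]
 [204.     203.251 ]
 [212.     203.2637]
 [220.     203.3452]]
[[302.  190.5]
 [310.  191. ]
 [318.  191. ]
 [326.  191. ]
 [334.  191. ]] [[302.     203.632 ]
 [310.     203.54  ]
 [318.     203.5296]
 [326.     203.5203]
 [334.     203.5524]]
[[190.  158. ]
 [198.  158. ]
 [206.  157.5]
 [214.  157.5]] [[190.     203.3986]
 [198.     203.1849]
 [206.     202.9243]
 [214.     203.1773]]
[[307.  157.5]
 [315.  158. ]
 [323.  158. ]
 [331.  158. ]] [[307.     203.0773]
 [315.     203.0934]
 [323.     203.0643]
 [331.     203.5027]]
0.013 [0.0357 0.0357] [0.0374 0.0374] [0.0106 0.0109]
0.015 [0.0338 0.0338] [0.0349 0.0349] [0.0081 0.0084]
0.016 [0.0329 0.0329] [0.0337 0.0337] [0.0069 0.0072]
0.017 [0.032 0.032] [0.0325 0.0325] [0.0057 0.006 ]
0.018 [0.031 0.031] [0.0313 0.0313] [0.0045 0.0048]
0.019 [0.0301 0.0301] [0.0301 0.0301] [0.0032 0.0036]
0.02 [0.0292 0.0292] [0.0288 0.0288] [0.002  0.0023]
```

Both pre-pull views put the pointer at z = 19 mm and 30.1 mm from blue. With the arm at 26.7 mm, 3.3 mm are left by both camera and arm. I pull the rest slowly, check, hold and ease home.

```bash
python3 - <<'E'
from plant import robot
from g import *
np.set_printoptions(precision=4,suppress=True)
h=np.load("home.npy"); a=np.radians(-2.7); d=-np.array([np.cos(a),np.sin(a),0])
robot.line_to(h+d*.0300,vel=.01); robot.pause(.2)
o=robot.observe();print(o["time"],(np.array(o["tool_pos"])-h)@d,o["gripper_width"],o["ft_force"])
c=robot.get_calibration("wrist");f=robot.grab_frame("wrist");cv2.imwrite("pics/w7.png",f);np.save("w7.npy",c,allow_pickle=True)
cv2.imwrite("pics/w7c.png",cv2.resize(f[130:270,130:390],None,fx=3,fy=3,interpolation=cv2.INTER_CUBIC))
C=(range(188,218),range(306,335))
for cc in C: print(rowcentre(f,cc,180,201,"blue")[::8].tolist(),rowcentre(f,cc,198,209,"p")[::8].tolist())
print(dist(f,c,(180,201),(198,209),C,.019))
E
```

```text
16.925 0.029703050501511154 0.01684398974569046 [ 4.7448 -0.1581 -2.3816]
[[188.0, 194.0], [196.0, 194.0], [204.0, 194.0], [212.0, 194.0]] [[188.0, 203.26160337552741], [196.0, 203.2258726899384], [204.0, 203.23975409836066], [212.0, 203.2555780933063]]
[[306.0, 194.0], [314.0, 194.0], [322.0, 194.0], [330.0, 194.0]] [[306.0, 203.53817504655493], [314.0, 203.53445065176908], [322.0, 203.5222222222222], [330.0, 203.57088846880907]]
[0.0004 0.0007]
```

View pics/w7c.png

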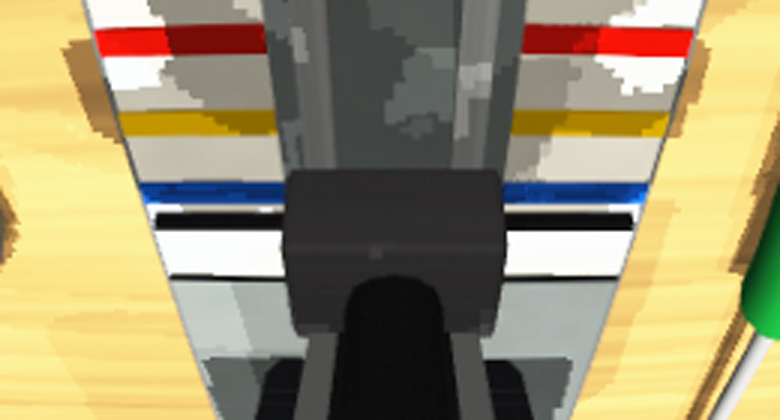

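The pointer sits 0.3 to 0.6 mm short of blue after the height correction, so it is on the line. The visible gap is parallax. I hold, then ease home.

```bash
python3 - <<'E'
from plant import robot
from g import *
np.set_printoptions(precision=4,suppress=True)
h=np.load("home.npy"); a=np.radians(-2.7); d=-np.array([np.cos(a),np.sin(a),0])
robot.pause(1.5)
print((np.array(robot.observe()["tool_pos"])-h)@d)
print(robot.line_to(h-d*.0004,vel=.035)); robot.pause(.3)
o=robot.observe();print(o["time"],(np.array(o["tool_pos"])-h)@d,o["gripper_width"],o["ft_force"])
c=robot.get_calibration("wrist");f=robot.grab_frame("wrist");cv2.imwrite("pics/w8.png",f)
C5=(range(190,215),range(307,335)); print(dist(f,c,(150,168),(199,209),C5,.019))
E
```

```text
0.029709149943352713
False
19.7917 -4.949029524661802e-05 0.01642591502860968 [-5.6301  1.991   6.7336]
[0.0298 0.03  ]
```

```bash
python3 - <<'E'
from plant import robot
from g import *
np.set_printoptions(precision=4,suppress=True)
h=np.load("home.npy")
e,z=lean(30,-2.7)
robot.set_gripper(.04)
robot.line_to(h-.10*z,vel=.15)
c=robot.get_calibration("wrist");f=robot.grab_frame("wrist");cv2.imwrite("pics/w9.png",f);np.save("w9.npy",c,allow_pickle=True)
p=np.array(robot.observe()["tool_pos"])
robot.line_to(p+[-.02,0.02,.09],vel=.25)
robot.move_pose([.573,.141,.24],[180,0,-100.4])
robot.line_to([.573,.141,.19],vel=.2)
robot.pause(.1)
c=robot.get_calibration("wrist");f=robot.grab_frame("wrist");cv2.imwrite("pics/w10.png",f);np.save("w10.npy",c,allow_pickle=True)
cv2.imwrite("pics/t10.png",robot.grab_frame("top"))
o=robot.observe();print(o["time"],o["tool_pos"],o["q"],proj(c,[[.573,.141,.024]],True))
E
```

```text
23.5167 [0.5738 0.1408 0.1919] [  1.1104   4.7134  -7.3939  77.7409   0.0026 -78.4592] [[261.5799 197.8267]]
```

View pics/w10.png

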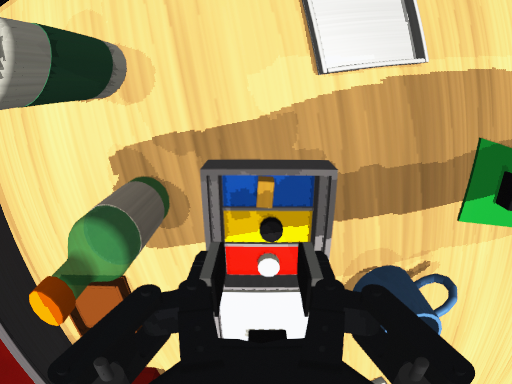

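View pics/w9.png

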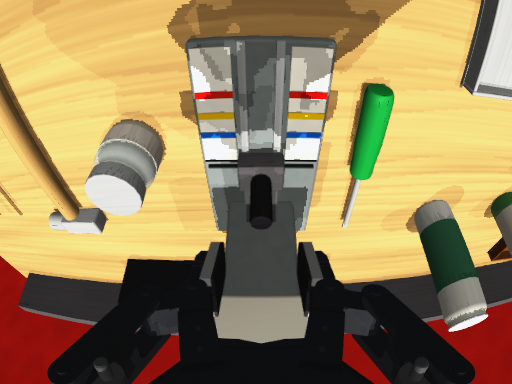

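The gauge is back home (pointer at row ~163), as in the first picture. The key is in the blue pocket at (265,192), and the plugs are at (271,229) and (268,266). I'll measure the key's position in this view.

```bash
python3 - <<'E'
from h import *
np.set_printoptions(precision=4,suppress=True)
f=cv2.imread("pics/w10.png"); c=np.load("w10.npy",allow_pickle=True).item()
hsv=cv2.cvtColor(f,cv2.COLOR_BGR2HSV)
m=np.zeros(f.shape[:2],np.uint8); s=hsv[165:209,225:310]; m[165:209,225:310]=((s[...,0]>10)&(s[...,0]<30)&(s[...,1]>80)&(s[...,2]>50))*255
k=max(cv2.findContours(m,0,1)[0],key=cv2.contourArea); print(cv2.boundingRect(k),cv2.contourArea(k))
print(cv2.minAreaRect((onplane(c,k[:,0],.024,True)[:,:2]*1000).astype(np.float32)))
# blue pocket sides at floor
cv2.imwrite("pics/w10c.png",cv2.resize(f[155:280,190:345],None,fx=5,fy=4.8,interpolation=cv2.INTER_NEAREST)[:600,:800])
o,_=ray(c,[[0,0]],True);print(o)
print(onplane(c,[[258,182],[274,182],[273,207],[257,207]],.024,True)[:,:2])
E
```

```text
(256, 176, 18, 33) 459.0
((569.33642578125, 136.71778869628906), (28.101327896118164, 13.77705192565918), 76.11721801757812)
[0.5579 0.0577 0.261 ]
[[0.5734 0.1267]
 [0.5603 0.1291]
 [0.5649 0.151 ]
 [0.5784 0.1485]]
```

View pics/w10c.png

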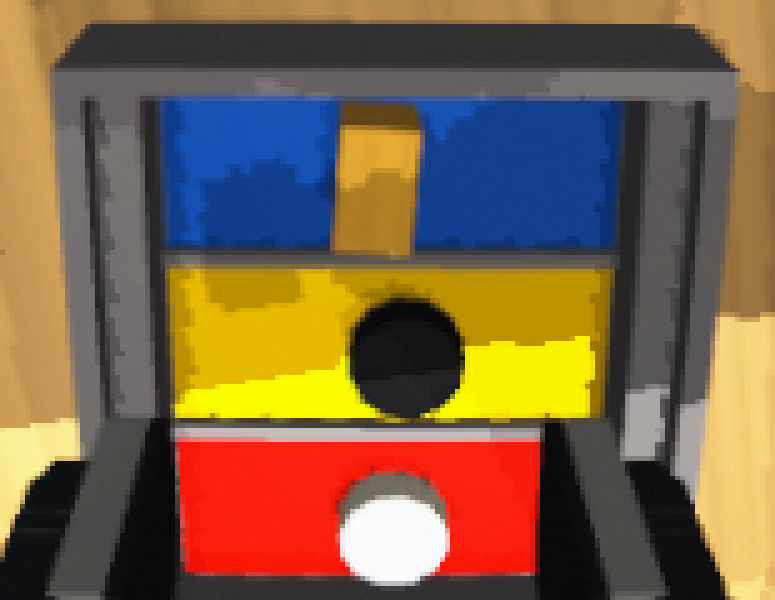

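```bash
python3 - <<'E'
from plant import robot
from h import *
np.set_printoptions(precision=4,suppress=True)
k=[.570,.139]
robot.line_to([*k,.13],vel=.15,rotation=[180,0,-101.5])
print(robot.line_to([*k,.0815],vel=.06,guard=8)); robot.pause(.1)
print(robot.observe()["tool_pos"])
robot.set_gripper(0.0); robot.pause(.1)
o=robot.observe();print(o["time"],o["tool_pos"],o["gripper_width"],o["ft_force"])
np.save("kp.npy",o["tool_pos"])
cv2.imwrite("pics/w11.png",robot.grab_frame("wrist"))
robot.line_to([*k,.20],vel=.12)
o=robot.observe();print(o["time"],o["gripper_width"])
cv2.imwrite("pics/w12.png",robot.grab_frame("wrist"))
E
```

```text
False
[0.5704 0.139  0.0821]
25.575 [0.5704 0.139  0.082 ] 0.012263343209849096 [-0.6017  0.1455  5.3525]
26.7667 0.012672684308334747
```

View pics/w12.png

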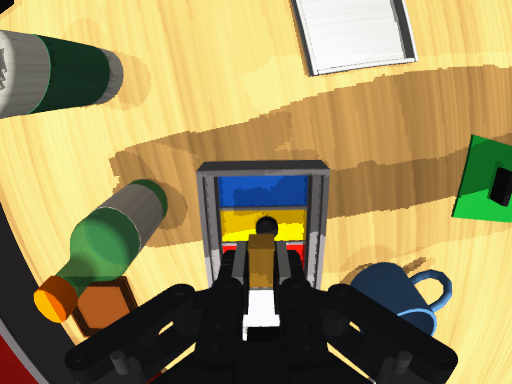

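The key is in the jaws (12.7 mm), the blue pocket is empty and the plugs are still in place. Now to the tray.

```bash
python3 - <<'E'
from plant import robot
from h import *
np.set_printoptions(precision=4,suppress=True)
kz=np.load("kp.npy")[2]
t=[.458,-.002]
robot.line_to([*t,.18],vel=.2,rotation=[180,0,-90])
c=robot.get_calibration("wrist"); cv2.imwrite("pics/w13.png",robot.grab_frame("wrist")); print(proj(c,[[.458,-.002,.004],[.458,-.002,.022]],True))
robot.line_to([*t,.11],vel=.15)
print(robot.line_to([*t,kz-.0015],vel=.03,guard=6)); robot.pause(.1)
o=robot.observe();print(o["time"],o["tool_pos"],o["gripper_width"],o["ft_force"])
E
```

```text
[[260.5825 193.8872]
 [260.5743 201.0387]]
False
29.775 [ 0.4581 -0.002   0.0807] 0.012318100514724038 [ 0.2904 -0.2933  0.0774]
```

View pics/w13.png

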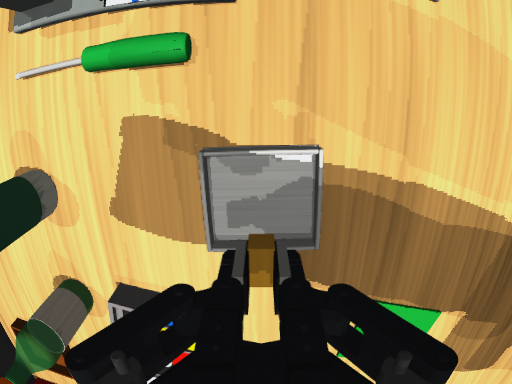

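The tray's centre at (262,198) agrees with the prediction. I lower to contact, release and look.

```bash
python3 - <<'E'
from plant import robot
from h import *
np.set_printoptions(precision=4,suppress=True)
p=np.array(robot.observe()["tool_pos"])
print(robot.line_to(p-[0,0,.003],vel=.01,guard=4))
o=robot.observe();print(o["tool_pos"],o["ft_force"])
robot.set_gripper(.03); robot.pause(.1)
robot.line_to([.458,-.002,.20],vel=.15)
robot.line_to([.40,-.10,.30],vel=.2)
robot.pause(.2)
cv2.imwrite("pics/w14.png",robot.grab_frame("wrist"));cv2.imwrite("pics/t14.png",robot.grab_frame("top"));cv2.imwrite("pics/s14.png",robot.grab_frame("scene"))
print(robot.observe()["time"])
t=cv2.imread("pics/t14.png");a=cv2.imread("pics/w14.png")
cv2.imwrite("pics/t14c.png",cv2.resize(t[80:260,70:390],None,fx=2.5,fy=2.5,interpolation=cv2.INTER_CUBIC))
E
```

```text
True
[ 0.4583 -0.0021  0.08  ] [-0.4114  0.6053  5.7366]
32.6333
```

View pics/w14.png

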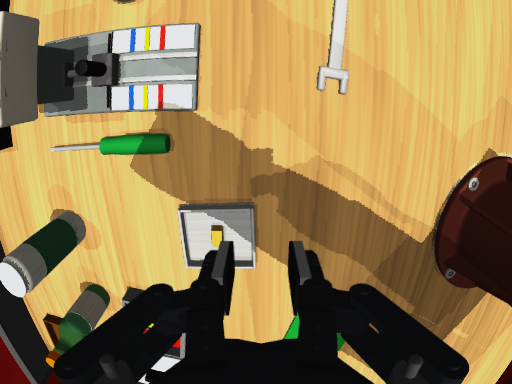

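View pics/t14c.png

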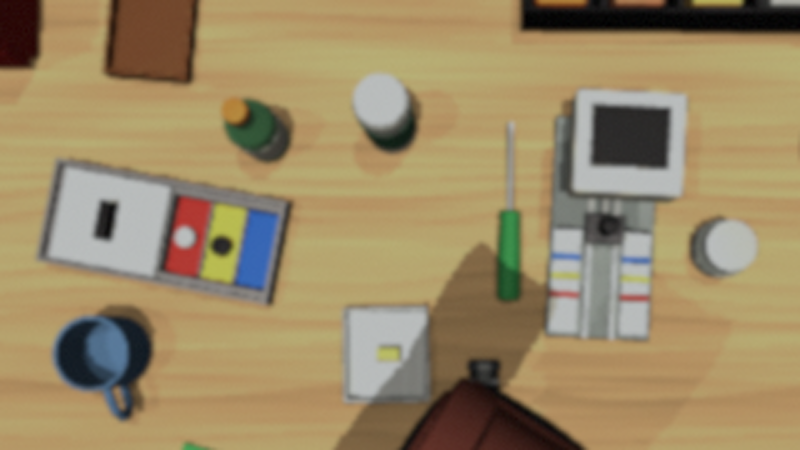

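View pics/s14.png

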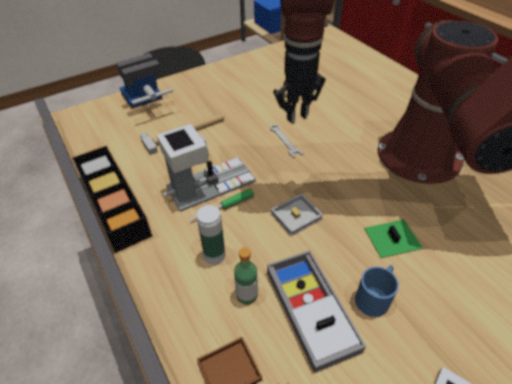

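The key lies in the steel tray, at (217,236) in the wrist view and (388,353) in the top crop. The plugs are in the red and yellow pockets, the cover is flat over the apron, the gauge is home, and nothing else appears to have moved.

```bash
python3 - <<'E'
from plant import robot
robot.job_done(); print(robot.observe()["time"])
E
```

```text
the job is handed in; nothing more can be done
the job is handed in; nothing more can be done
```

The job is done and handed in at about 33 s on the robot's clock, well under the 72 s limit; no verdict is reported.

- **Cover:** I slid it flat along its rails to over the apron. That showed the brass key in the blue pocket, the black plug in yellow and the white plug in red.
- **Gauge:** With the key still in its pocket, I pulled the slide to the blue line. The arm read 29.7 mm and the camera put the pointer 0.4–0.7 mm short of 30 mm, so it did not overshoot. I held it there for over 1.5 s, then eased it home at about 0.035 m/s. The camera read it home again before I let go, and the later pictures agree.
- **Key:** I lifted it from the blue pocket and set it upright near the middle of the steel tray. The final pictures show it there, with both plugs still in their pockets, the cover flat, and nothing else visibly moved.

The first sight of the rib differed by about 5 mm between the top and wrist cameras. I used a position between the two, and the grasp held.

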